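# Couple the flat nozzle to the bench air coupler

### The job

Fit the air nozzle with the wide flat tip to the bench coupler: pull the coupler's spring sleeve back until its catch holds it, lay the nozzle level in the open coupler with its collar down in the pocket and its tube in the fork rest, then press the catch's thumb pad so that the sleeve springs fully forward over the collar and locks it. Leave the nozzle with the pointed tip, the tape measure and the block plane where they are.

Things in the scene. Friction and masses are not known exactly. Their poses are not given: they have to be found in the camera images.
- coupler: Bench air coupler, fixed: dark base plate 270 x 72 x 8 mm, grey pillar at the rear, on it a horizontal steel tube with the sleeve, 85 mm above the bench. Origin on the bench, 9 mm behind and 85 mm below coupler_seat. +x along the coupler's axis, the way its mouth looks; z up. Its front end has an open half-round seat that the sleeve covers when forward: nothing can then be laid in.
- coupler_seat (a point): Seat: where the middle of the collar lies when seated, on the coupler's axis, 85 mm above the bench; axes as the coupler's. Round it a half-round pocket, 18 mm long along x, 32 mm wide, open at the top once the sleeve is back; ahead of it (9 to 25 mm) a narrower slot for the neck, 19 mm wide, open at the top. The nozzle is laid in from straight above.
- coupler_rest (a point): Fork rest: a V on a dark post at the front end of the base, 124 mm ahead of the seat along the coupler's +x. The point is where the axis of the nozzle's tube lies when it rests in the V (same height as the seat). The V is 8 mm thick along x; its arms reach 52 mm apart and end about 10 mm above the axis.
- sleeve_grip (a point): Middle of the brass spring sleeve, on the coupler's axis; moves with it. Ribbed tube, 52 mm outside diameter, 41 mm bore, 60 mm long, with rims 66 mm in diameter and 6 mm thick at both ends and 48 mm of barrel between them. Pinch the barrel from above, across the axis.
- sleeve (a joint): Travel of the sleeve in m: 0 fully forward (its middle 1 mm behind the seat), grows as it is pulled back along the coupler's -x, stop at 0.052. A spring pushes it forward, 3 N at 0, 9 N fully back; passing under the catch adds 2 to 4 N. The catch drops in front of its rear rim at 0.045 and then holds it back at about 0.0445.
- catch_pad (a point): Top middle of the thumb pad of the catch, a steel rocker on the pillar; 41 mm above the axis, 129 mm behind the seat. Pad 28 mm along the axis, 26 mm wide. Its nose arm reaches forward over the sleeve's rear rim, 40 mm above the axis (50 mm when lifted). Pressed straight down 5 to 8 mm (7 to 10 N; stop at 9 mm) it lets the sleeve go; let go, it springs up again.
- catch (a joint): Angle of the catch in rad: 0 nose down (holding), grows to 0.35 as the pad is pressed; lets the sleeve go at about 0.1 to 0.15.
- fan_nozzle_grip (a point): Nozzle to fit: wide flat fan tip (52 x 8 mm). Lies on the bench, 177 mm long, 0.2 kg. The point is the centre of its square grip (34 x 34 mm, 70 mm long), on its axis, 17 mm above the bench. +x along the axis to the tip. Ahead of the grip a tube, 16 mm diameter, from 35 to 66 mm, then the tip to 98 mm. Seated, this point is 73 mm ahead of coupler_seat, tip towards the coupler's +x.
- fan_nozzle_collar (a point): Middle of that nozzle's round collar (30 mm diameter, 12 mm thick), on its axis, 73 mm behind the grip's centre, at the end of a neck 16 mm in diameter and 32 mm long. Seated, it lies at coupler_seat, with 3 mm of play either way along the axis.
- fan_nozzle: The same flat-tipped nozzle; origin in the middle of the underside of its grip, 17 mm below fan_nozzle_grip.
- cone_nozzle_grip (a point): The other nozzle, to be left alone: same grip, neck and collar, but a small round tip (24 mm) that tapers to a point. Centre of its grip; +x towards the tip.
- tape_measure: Tape measure, 37 x 93 x 64 mm, a bystander; origin at the middle of its underside.
- block_plane: Block plane, 49 x 176 x 53 mm, a bystander; origin at the middle of its underside.

How it is judged:
On the way, in this order (a step that is already met when the one before it is completed fails the run):
1. the sleeve is held back by its catch, out of the robot's hold (value of joint sleeve above 0.04 m and contact force between the fingers and coupler below 0.2 N), for 0.2 s.
2. the flat-tipped nozzle is laid in the coupler, and let go, while the sleeve is back (value of joint sleeve above 0.04 m and distance between fan_nozzle_collar and coupler_seat below 0.006 m and distance between fan_nozzle_grip and coupler_seat above 0.06 m and angle between the x axis of fan_nozzle_grip and the x axis of coupler_seat, either way round below 0.08 rad and contact force between the fingers and fan_nozzle below 0.2 N), for 0.2 s.
At the end, for the whole second after the job is handed in: The sleeve is fully forward (within 3 mm), the catch pad is up again (joint catch under 0.05 rad), the collar of the flat-tipped nozzle lies within 6 mm of the seat, the nozzle lies within 0.08 rad of the coupler's axis and is at rest (value of joint sleeve below 0.003 m and value of joint catch below 0.05 rad and distance between fan_nozzle_collar and coupler_seat below 0.006 m and angle between the x axis of fan_nozzle_grip and the x axis of coupler_seat, either way round below 0.08 rad and linear speed of fan_nozzle below 0.02 m/s); the robot touches nothing.
It fails at once if the nozzle with the pointed tip is moved by more than 20 mm (distance of cone_nozzle_grip from where it was at the start of the episode above 0.02 m).
It fails at once if the tape measure is moved by more than 30 mm (distance of tape_measure from where it was at the start of the episode above 0.03 m).
It fails at once if the block plane is moved by more than 30 mm (distance of block_plane from where it was at the start of the episode above 0.03 m).
It also fails if it takes over 58 s, if anything falls off the work surface, if the arm or the gripper's body presses on something with over 40 N, if the wrist force passes 120 N, or if a joint passes its speed limit or range.

### The arm

A 7-joint arm with a two-finger parallel gripper is mounted at the origin on a cart in front of the work surface, level with it; the furniture and walls round the work are solid. World frame = base frame: x ahead of the robot, y to its left, z up, the work surface at z = 0. Lengths are in m, angles in rad, forces in N, time in s.
With the tool pointing down it reaches from about 0.425 to 0.875 m from the base axis. Payload 4.7 kg.
Tool frame: the origin (TCP) lies midway between the tips of the shut fingers; the grasp point (between the pads) lies ctrl.grasp_offset behind it (ctrl.grasp_offset is the distance from the TCP to the grasp point, in m); z points along the fingers, y is the line along which they close (so a half turn about z gives the same grasp; the last joint's range is limited). The gripper opens to 87 mm and grips with 3 to 60 N. Pads are 19 mm wide; open, the fingers measure 117 mm over their backs; the gripper's body (75 mm by 190 mm) begins 51 mm behind the grasp point.
Start: joints at [1.244, 0.321, -0.07, 1.45, 0.023, 1.371, -0.057], TCP at [0.217, -0.613, 0.191] pointing down, gripper open.
Joint ranges: [-2.86, 2.86], [-0.3, 2.09], [-1.38, 1.24], [0.06, 2.45], [-1.56, 4.7], [0.09, 2.05], [-2.69, 2.69]. Speed limits (rad/s): [2.57, 2.57, 3.14, 3.14, 3.14, 3.14, 3.14].

### API

Orientations are given as a rotation vector (axis times angle).
In Python, from bench import ctrl gives the robot as it stands. The module is installed in compiled form; this text tells all that it offers.
- The arm moves only by the tool jog_arm, never from a script. Its argument "moves" is one flat list of numbers, 7 for each row, row after row: the shift along the tool's x, y, z in units of 30 cm (1.0 is 30 cm), then the turn, a rotation vector about the tool's x, y, z in units of 60 degrees (1.0 is 60 degrees), then the gripper's target within -1 to 1 (fully open at 1, half-way at 0, shut at -1). In form: [x, y, z, wx, wy, wz, fingers, x, y, z, wx, wy, wz, fingers, ...]. A call has exactly 8 rows; each row is the pose to reach, as a shift and turn from the pose commanded when the call began, along the tool's axes at that moment; what a row does not reach only later rows make up. A row lasts 1/8 s, in which the tool goes at most 62.5 mm and 10.7 degrees, less where a joint would pass 70% of its speed; a pose out of reach is approached as far as the arm can. A call with a number of a shift or a turn outside -1 to 1 is refused whole. A call with a gripper value outside its range is refused whole. The fingers move at their own pace and stop on an object; "newtons" is the grip in N (left out, the last holds). Time passes only in rows, so rows that repeat a pose let the fingers close, or fill a call up. It gives the time, the measured TCP pose, the force, the opening and the grip force at its end, in the units of the state.
- ctrl.get_state(): the state, without advancing time (a new reading comes with each control period).
- ctrl.get_image(name): name is "side" or "top"; returns a dict with "pixels" (384x512x3 uint8, red, green, blue), "fx", "fy", "cx", "cy" (pixels), "dist" ([k1, k2, p1, p2, k3] as OpenCV has them; the pictures are not rectified), "xyz" and "rotation" of the camera in the world. Camera axes: x right, y up, looking along -z (the intrinsics and any distortion apply to the point x, -y, -z); pixel columns grow to the right and rows downward; lengths in m; the calibration is good to about 2 mm. A picture is of the moment at which its call begins. There is no depth.
- ctrl.close_job(): hands the job in; it is judged then, once.
The state is a dict: "time": time; "joint_positions": joint angles; "qd": joint speeds; "joint_torque": joint torques, N m; "position": TCP position; "tool_rot": TCP orientation; "ft_force": force on the tool from outside, world axes, zero at the start; "torque": the same for the moment, N m; "grip_width": opening from 0.0 (shut) to 1.0 (fully open); "grip_force": force on a finger pad.
Only numpy, scipy, OpenCV 4.12 (cv2) and the standard library are available. Lean on these libraries where they do the work, as an engineer would, in place of code of your own. Each camera call takes 0.05 s, during which the arm holds its last target. There are 200 camera calls.

## Working session

There is one attempt and no reset: what is moved stays moved. The work goes in short steps, Python scripts to look and compute and a tool call to move; the robot and the scene stay as the last step left them, time stands still between calls to the robot, and variables do not carry over. Pictures are saved under pics/ and viewed, at most 10 in all, crops included, and the job is handed in when it is done.

Besides the shell and the picture viewer there is one more tool, called as name(argument=value, ...) on one line, values as JSON. jog_arm: Moves the arm, as the interface text tells. Its arguments: {"type":"object","properties":{"moves":{"type":"array"},"newtons":{"type":"number"}},"required":["moves"]}

```bash
mkdir -p pics
cat > h.py <<'E'
import numpy as np, cv2
from scipy.spatial.transform import Rotation as R
from bench import ctrl
def shot(n,f):
    d=ctrl.get_image(n); cv2.imwrite(f,d["pixels"][:,:,::-1]); return d
def rotm(d):
    r=np.array(d["rotation"],float)
    return r if r.shape==(3,3) else (R.from_rotvec(r).as_matrix() if r.size==3 else R.from_quat(r).as_matrix())
def K(d): return np.array([[d["fx"],0,d["cx"]],[0,d["fy"],d["cy"]],[0,0,1.]])
def ray(d,uv):
    p=cv2.undistortPoints(np.array([[uv]],float),K(d),np.array(d["dist"],float))[0,0]
    return np.array(d["xyz"]),rotm(d)@np.array([p[0],-p[1],-1.])
def onz(d,uv,z):
    o,v=ray(d,uv); return o+v*(z-o[2])/v[2]
def tri(d1,u1,d2,u2):
    o1,v1=ray(d1,u1);o2,v2=ray(d2,u2)
    s=np.linalg.lstsq(np.c_[v1,-v2],o2-o1,rcond=None)[0]
    a,b=o1+s[0]*v1,o2+s[1]*v2
    return (a+b)/2,np.linalg.norm(a-b)
def proj(d,P):
    c=(rotm(d).T@(np.array(P,float).reshape(-1,3)-np.array(d["xyz"])).T).T
    c=c*[1,-1,-1]
    return cv2.projectPoints(c,np.zeros(3),np.zeros(3),K(d),np.array(d["dist"],float))[0][:,0]
def rel(p,yaw=None,tilt=None):
    "shift in units for TCP target p"
    s=ctrl.get_state(); M=R.from_rotvec(s["tool_rot"]).as_matrix()
    return M.T@(np.array(p)-s["position"])/.3
E
python3 - <<'E'
from h import *
import pickle
D={n:shot(n,f"pics/{n}0.png") for n in("top","side")}
pickle.dump(D,open("d0.pkl","wb"))
for n in D: print(n,{k:v for k,v in D[n].items() if k!="pixels"})
print(ctrl.get_state(),ctrl.grasp_offset)
E
```

```text
top {'fx': 414.93023018396184, 'fy': 414.93023018396184, 'cx': 258.2646451225241, 'cy': 197.66883214515371, 'dist': array([-0.03194946,  0.        ,  0.        ,  0.        ,  0.        ]), 'xyz': array([0.48369582, 0.01152676, 1.11818609]), 'rotation': array([ 0.08569061, -0.06197573, -1.55463972])}
side {'fx': 471.26828446043515, 'fy': 471.26828446043515, 'cx': 256.97807926362964, 'cy': 190.35429905495886, 'dist': array([-0.08714316,  0.        ,  0.        ,  0.        ,  0.        ]), 'xyz': array([ 0.6019067 , -1.04915837,  0.95482948]), 'rotation': array([ 0.89528836, -0.00494445,  0.03593185])}
{'time': 0.1, 'joint_positions': array([ 1.24410941,  0.32175716, -0.07009057,  1.45156424,  0.0226116 ,
        1.370786  , -0.05688777]), 'qd': array([ 0.00152095, -0.00155299, -0.00078554, -0.00282453, -0.00115241,
       -0.00065629,  0.00020276]), 'joint_torque': array([-2.27154801e-04, -4.92571199e+01, -4.05772319e-01, -3.13399065e+01,
       -6.41640835e-02,  3.95866041e-02,  9.16558656e-05]), 'position': array([ 0.21701515, -0.61211733,  0.18965995]), 'tool_rot': array([-3.09442560e+00, -5.32509555e-01,  6.17802346e-04]), 'ft_force': array([-0.42915451, -0.095295  ,  0.27087101]), 'torque': array([-0.02976076, -0.01179528, -0.00987174]), 'grip_force': 0.0, 'grip_width': 1.0014013350839706} 0.0187
```

View pics/top0.png

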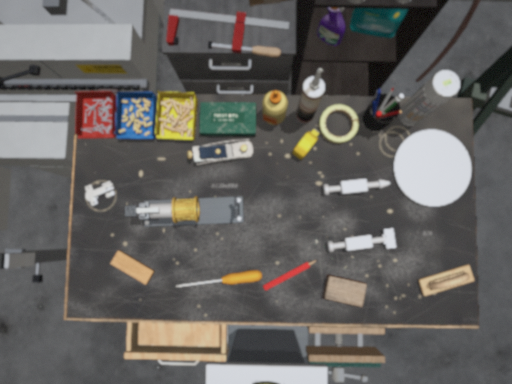

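View pics/side0.png

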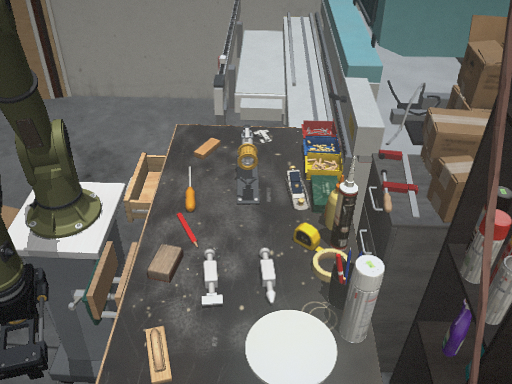

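The top view shows the coupler along the image row ≈210 (sleeve at (185,209), fork at (240,209)), with its mouth towards image right, which is world -y. The flat-tipped nozzle is at about (365,242) with its collar at left, and the pointed one at (357,186). I'll zoom in for the exact pixels.

Run:
```python
from h import *
import pickle
D=pickle.load(open("d0.pkl","rb"))
t=D["top"]["pixels"];s=D["side"]["pixels"]
def crop(im,x,y,w,h,k): return cv2.resize(im[y:y+h,x:x+w],None,fx=k,fy=k,interpolation=cv2.INTER_CUBIC)
a=crop(t,115,185,140,50,4);b=crop(t,315,170,100,90,4);c=crop(s,220,120,60,90,4);e=crop(s,190,240,60,70,4)
W=np.zeros((600,800,3),np.uint8)
W[:200,:560]=a;W[200:560,:400]=b;W[200:560,400:640]=c;W[0:280,560:800]=0;W[0:200,560:800]=e[:200]
cv2.imwrite("pics/z.png",W[:,:,::-1])
for n in D:
    hsv=cv2.cvtColor(D[n]["pixels"],cv2.COLOR_RGB2HSV)
    m=cv2.inRange(hsv,(15,110,90),(30,255,255))
    k,l,st,ce=cv2.connectedComponentsWithStats(m)
    print(n,"brass",[(list(map(int,st[i])),ce[i].round(1).tolist()) for i in range(1,k) if st[i][4]>60])
    m=cv2.inRange(hsv,(0,0,165),(180,40,255))
    k,l,st,ce=cv2.connectedComponentsWithStats(m)
    for i in range(1,k):
        if 150<st[i][4]<1500:
            p=np.argwhere(l==i)[:,::-1].astype(np.float32); print(n,"white",st[i].tolist(),cv2.minAreaRect(p))
```

```text
top brass [([77, 65, 21, 8, 104], [86.8, 68.4]), ([155, 91, 43, 50, 1018], [175.3, 115.1]), ([269, 90, 13, 15, 159], [274.9, 96.8]), ([293, 130, 26, 29, 395], [305.5, 143.5]), ([172, 197, 27, 26, 556], [185.0, 209.1]), ([222, 270, 40, 15, 439], [242.1, 277.1])]
top white [433, 70, 27, 27, 547] ((446.0, 83.0), (26.0, 26.0), 90.0)
top white [303, 76, 22, 22, 264] ((313.60003662109375, 86.80001068115234), (21.466251373291016, 19.677398681640625), 26.56505012512207)
top white [0, 103, 69, 12, 820] ((34.0, 108.5), (11.0, 68.0), 90.0)
top white [226, 140, 27, 19, 334] ((239.18812561035156, 148.88119506835938), (16.11960220336914, 26.069976806640625), 84.2894058227539)
top white [325, 179, 65, 15, 533] ((356.8861083984375, 185.36138916015625), (12.636972427368164, 64.57791137695312), 84.2894058227539)
top white [85, 181, 30, 25, 363] ((98.85002136230469, 192.0500030517578), (20.238576889038086, 28.776723861694336), 71.56504821777344)
top white [136, 204, 35, 12, 328] ((153.0, 209.5), (11.0, 34.0), 90.0)
top white [329, 228, 67, 23, 714] ((361.9189453125, 242.5135040283203), (19.727878570556
[... 928 characters left out ...]
 85.2363510131836)
side white [8, 190, 27, 60, 673] ((20.199827194213867, 218.94114685058594), (21.213024139404297, 60.70009231567383), 8.365885734558105)
side white [204, 253, 14, 29, 288] ((209.94705200195312, 266.811767578125), (27.68743896484375, 12.654923439025879), 85.60128784179688)
side white [261, 252, 14, 28, 283] ((267.0731506347656, 265.6585388183594), (27.828746795654297, 12.368332862854004), 83.6598129272461)
side white [355, 255, 30, 35, 556] ((372.0384521484375, 268.80767822265625), (34.66876220703125, 25.23885726928711), 56.30992889404297)
side white [202, 282, 21, 23, 257] ((211.65231323242188, 292.74151611328125), (21.522367477416992, 20.412967681884766), 86.8201675415039)
```

View pics/z.png

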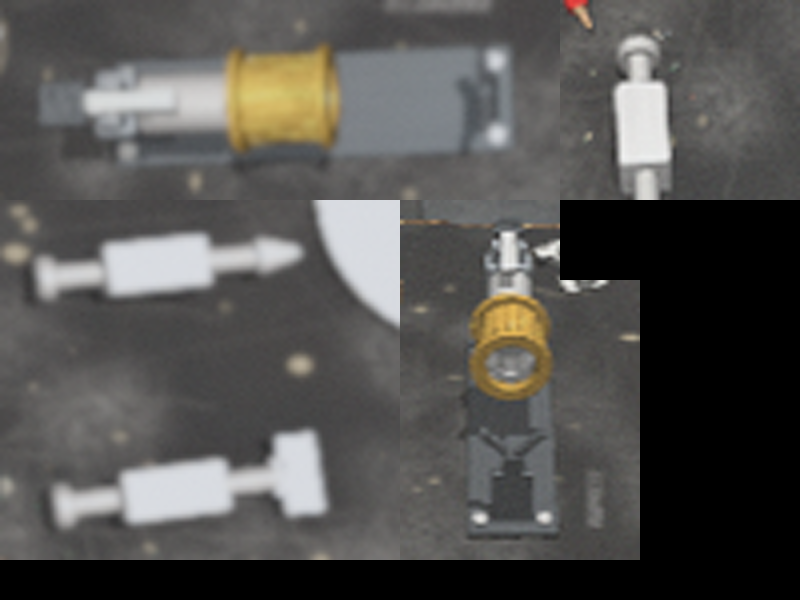

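Run:
```python
from h import *
import pickle
D=pickle.load(open("d0.pkl","rb"));T,S=D["top"],D["side"]
c=lambda x,y:(115+x/4-.375,185+y/4-.375)
print("screws",[onz(T,c(*p),.009).round(4) for p in((495,60),(495,133),(127,150))])
print("plate front corners",[onz(T,c(*p),.008).round(4) for p in((512,47),(512,150))])
print("rims z.085 L,R edges top/bot",[onz(T,c(*p),.085).round(4) for p in((236,49),(236,147),(328,45),(328,150))])
print("rim top outer edges z.118",[onz(T,c(*p),.118).round(4) for p in((227,97),(334,97))])
s=lambda x,y:(220+(x-400)/4-.375,120+(y-200)/4-.375)
print("side: front rim centre ray",end=" ")
o,v=ray(S,s(510,367)); 
p=o+v*(.085-o[2])/v[2];print(p.round(4))
print("pad in top z.126",[onz(T,c(*q),.126).round(4) for q in((40,103),(82,103),(88,102),(175,101))])
n=lambda x,y:(315+x/4-.375,170+(y-200)/4-.375)
for nm,z,ps in(("flatgrip top",.034,((120,474),(226,459),(231,507),(126,524))),("collar top",.032,((52,505),(78,503))),("tip",.02,((276,436),(316,432),(326,513),(283,516))),("cone",.034,((103,243),(207,234),(212,286),(106,298)))):
    P=np.array([onz(T,n(*p),z) for p in ps]);print(nm,P.round(4).tolist(),P.mean(0).round(4))
```

```text
screws [array([0.5823, 0.0825, 0.009 ]), array([0.5333, 0.0815, 0.009 ]), array([0.5181, 0.3288, 0.009 ])]
plate front corners [array([0.5914, 0.0713, 0.008 ]), array([0.5222, 0.07  , 0.008 ])]
rims z.085 L,R edges top/bot [array([0.5802, 0.2406, 0.085 ]), array([0.5187, 0.2385, 0.085 ]), array([0.5835, 0.1827, 0.085 ]), array([0.5177, 0.1808, 0.085 ])]
rim top outer edges z.118 [array([0.5478, 0.2378, 0.118 ]), array([0.5488, 0.1726, 0.118 ])]
side: front rim centre ray [0.5512 0.1826 0.085 ]
pad in top z.126 [array([0.5419, 0.3495, 0.126 ]), array([0.5423, 0.3239, 0.126 ]), array([0.543 , 0.3202, 0.126 ]), array([0.5444, 0.2674, 0.126 ])]
flatgrip top [[0.4837, -0.1972, 0.034], [0.4943, -0.2662, 0.034], [0.4634, -0.2691, 0.034], [0.4515, -0.201, 0.034]] [ 0.4732 -0.2334  0.034 ]
collar top [[0.463, -0.1534, 0.032], [0.4645, -0.1703, 0.032]] [ 0.4637 -0.1618  0.032 ]
tip [[0.51, -0.3029, 0.02], [0.513, -0.3293, 0.02], [0.46, -0.3352, 0.02], [0.4577, -0.3069, 0.02]] [ 0.4852 -0.3186  0.02  ]
cone [[0.6348, -0.1866, 0.034], [0.6417, -0.2551, 0.034], [0.6073, -0.258, 0.034], [0.5984, -0.1884, 0.034]] [ 0.6206 -0.222   0.034 ]
```

jog_arm(moves=[0.11, -0.055, -0.02, 0, 0, -0.08, 1, 0.22, -0.11, -0.04, 0, 0, -0.16, 1, 0.33, -0.165, -0.06, 0, 0, -0.24, 1, 0.44, -0.22, -0.08, 0, 0, -0.32, 1, 0.56, -0.28, -0.1, 0, 0, -0.4, 1, 0.68, -0.34, -0.1, 0, 0, -0.48, 1, 0.78, -0.395, -0.1, 0, 0, -0.55, 1, 0.875, -0.443, -0.1, 0, 0, -0.6, 1], newtons=40)

```text
time: 1.1
position: [0.4216, -0.3978, 0.2204]
tool_rot: [-2.777, -1.469, 0.0]
ft_force: [0.7, 0.7, 0.1]
grip_width: 1.0
grip_force: 0.0
```

```bash
cat >> h.py <<'E'
AX=np.array([.058,-1,0]);AX/=np.linalg.norm(AX)   # coupler +x
def plan(p,ax=AX):
    "units of shift/turn to TCP p, tool down, closing line across ax"
    s=ctrl.get_state(); M=R.from_rotvec(s["tool_rot"]).as_matrix()
    z=np.array([0,0,-1.]); y=np.cross(z,ax); B=np.c_[ax,y,z]
    if B[:,1]@M[:,1]<-.2: B[:,:2]*=-1
    w=R.from_matrix(M.T@B).as_rotvec()/np.radians(60)
    print("t %.2f"%s["time"],"pos",s["position"].round(4),"shift",(M.T@(np.array(p)-s["position"])/.3).round(3),"turn",w.round(3),"F",s["ft_force"].round(1),"grip",round(s["grip_width"],3),round(s["grip_force"],1))
    print("q",s["joint_positions"].round(2), "toolx",M[:,0].round(3),"tooly",M[:,1].round(3))
E
python3 -c "
from h import *
plan([.551,.1,.2])"
```

```text
t 1.10 pos [ 0.4216 -0.3978  0.2204] shift [ 1.615 -0.577  0.068] turn [-0.    -0.    -0.626] F [0.7 0.7 0.1] grip 1.0 0.0
q [ 0.99  0.17 -0.31  1.58  0.05  1.4   0.07] toolx [ 0.563  0.827 -0.   ] tooly [ 0.827 -0.563 -0.   ]
```

jog_arm(moves=[0.1, -0.035, 0, 0, 0, -0.08, 1, 0.22, -0.075, 0, 0, 0, -0.16, 1, 0.34, -0.12, 0, 0, 0, -0.24, 1, 0.46, -0.16, 0, 0, 0, -0.32, 1, 0.58, -0.2, 0, 0, 0, -0.4, 1, 0.7, -0.24, 0, 0, 0, -0.48, 1, 0.84, -0.3, 0, 0, 0, -0.56, 1, 0.96, -0.34, 0, 0, 0, -0.626, 1])

```text
time: 2.1
position: [0.4996, -0.1012, 0.2208]
tool_rot: [2.153, 2.287, 0.0]
ft_force: [0.7, -0.2, -0.0]
grip_width: 1.0
grip_force: 0.0
```

```bash
python3 -c "
from h import *
plan([.5495,.199,.2])"
```

```text
t 2.10 pos [ 0.4996 -0.1012  0.2208] shift [0.989 0.226 0.069] turn [0.    0.    0.002] F [ 0.7 -0.2 -0. ] grip 1.0 0.0
q [ 0.73  0.03 -0.59  1.73  0.02  1.38  0.2 ] toolx [-0.06   0.998 -0.   ] tooly [0.998 0.06  0.   ]
```

jog_arm(moves=[0.13, 0.03, 0.01, 0, 0, 0, 1, 0.27, 0.06, 0.03, 0, 0, 0, 1, 0.41, 0.09, 0.05, 0, 0, 0, 1, 0.55, 0.12, 0.07, 0, 0, 0, 1, 0.69, 0.15, 0.09, 0, 0, 0, 1, 0.82, 0.18, 0.1, 0, 0, 0, 1, 0.93, 0.21, 0.1, 0, 0, 0, 1, 0.989, 0.226, 0.1, 0, 0, 0, 1])

```text
time: 3.1
position: [0.5501, 0.1994, 0.1906]
tool_rot: [-2.154, -2.285, -0.001]
ft_force: [0.5, -0.3, -0.3]
grip_width: 1.0
grip_force: 0.0
```

```bash
python3 -c "
from h import *
d=shot('top','pics/t1.png');e=shot('side','pics/s1.png')
plan([.5495,.199,.0723])
a=cv2.resize(d['pixels'][150:270,90:260],None,fx=3,fy=3,interpolation=2);b=cv2.resize(e['pixels'][80:220,190:310],None,fx=2.4,fy=2.4,interpolation=2)
W=np.zeros((360,800,3),np.uint8);W[:,:510]=a;W[:336,510:798]=b;cv2.imwrite('pics/z1.png',W[:,:,::-1])
"
```

```text
t 3.20 pos [0.5498 0.1996 0.1905] shift [-0.003 -0.001  0.394] turn [-0.001 -0.002  0.003] F [-0.1  0.3 -1. ] grip 1.003 0.0
q [ 0.3   0.27 -0.82  1.6   0.2   1.36 -0.49] toolx [-0.061  0.998  0.002] tooly [ 0.998  0.061 -0.001]
```

View pics/z1.png

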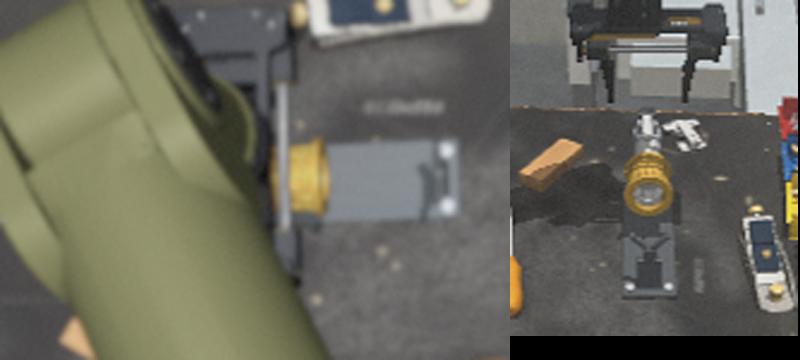

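jog_arm(moves=[0, 0, 0.06, 0, 0, 0, 1, 0, 0, 0.12, 0, 0, 0, 1, 0, 0, 0.18, 0, 0, 0, 1, 0, 0, 0.24, 0, 0, 0, 1, 0, 0, 0.3, 0, 0, 0, 1, 0, 0, 0.35, 0, 0, 0, 1, 0, 0, 0.39, 0, 0, 0, 1, 0, 0, 0.393, 0, 0, 0, 1])

```text
time: 4.2
position: [0.5503, 0.1953, 0.0717]
tool_rot: [-2.16, -2.28, 0.002]
ft_force: [0.5, 1.1, 1.6]
grip_width: 1.003
grip_force: 0.0
```

```bash
python3 -c "
from h import *
plan([.5495,.199,.0723])"
```

```text
t 4.20 pos [0.5503 0.1953 0.0717] shift [ 0.013 -0.002 -0.002] turn [-0.002  0.    -0.004] F [0.5 1.1 1.6] grip 1.003 0.0
q [ 0.27  0.37 -0.79  1.74  0.29  1.15 -0.55] toolx [-0.054  0.999 -0.   ] tooly [ 0.999  0.054 -0.002]
```

jog_arm(moves=[0.01, -0.002, 0, 0, 0, 0, 1, 0.02, -0.002, 0, 0, 0, 0, 1, 0.02, -0.002, 0, 0, 0, 0, -1, 0.02, -0.002, 0, 0, 0, 0, -1, 0.02, -0.002, 0, 0, 0, 0, -1, 0.02, -0.002, 0, 0, 0, 0, -1, 0.02, -0.002, 0, 0, 0, 0, -1, 0.02, -0.002, 0, 0, 0, 0, -1], newtons=40)

```text
time: 5.2
position: [0.5501, 0.2014, 0.0727]
tool_rot: [2.161, 2.28, 0.0]
ft_force: [2.8, 0.4, 0.4]
grip_width: 0.4
grip_force: 1.5
```

```bash
python3 -c "
from h import *
plan([.5495,.199,.0723])"
```

```text
t 5.20 pos [0.5501 0.2014 0.0727] shift [-0.008 -0.002  0.001] turn [ 0.     0.    -0.004] F [2.8 0.4 0.4] grip 0.4 1.5
q [ 0.26  0.38 -0.79  1.73  0.29  1.15 -0.56] toolx [-0.054  0.999 -0.   ] tooly [0.999 0.054 0.   ]
```

jog_arm(moves=[0, 0, 0, 0, 0, 0, -1, 0, 0, 0, 0, 0, 0, -1, 0, 0, 0, 0, 0, 0, -1, 0, 0, 0, 0, 0, 0, -1, 0, 0, 0, 0, 0, 0, -1, 0, 0, 0, 0, 0, 0, -1, 0, 0, 0, 0, 0, 0, -1, 0, 0, 0, 0, 0, 0, -1])

```text
time: 6.2
position: [0.5529, 0.2028, 0.0785]
tool_rot: [2.158, 2.277, 0.008]
ft_force: [-4.4, -2.6, 27.0]
grip_width: 0.007
grip_force: 13.2
```

```bash
python3 -c "
from h import *
plan([.5495,.199,.0723])"
```

```text
t 6.20 pos [0.5529 0.2028 0.0785] shift [-0.012 -0.012  0.021] turn [ 0.007 -0.    -0.004] F [-4.4 -2.6 27. ] grip 0.007 13.2
q [ 0.26  0.37 -0.79  1.73  0.29  1.16 -0.56] toolx [-0.054  0.999  0.   ] tooly [0.999 0.054 0.007]
```

```bash
python3 -c "
from h import *
d=shot('top','pics/t1.png');e=shot('side','pics/s1.png')
print(proj(e,[[.5529,.2028,.0785]]),proj(d,[[.5529,.2028,.0785]]),ctrl.get_state()['ft_force'])
a=cv2.resize(d['pixels'][150:270,90:260],None,fx=2.3,fy=2.3,interpolation=2);b=cv2.resize(e['pixels'][110:210,205:300],None,fx=4,fy=4,interpolation=2)
W=np.zeros((400,800,3),np.uint8);W[:276,:391]=a;W[:400,400:780]=b;cv2.imwrite('pics/z2.png',W[:,:,::-1])
"
```

```text
[[247.92422311 159.43295503]] [[188.73817297 208.11367148]] [-4.63488764 -2.56338991 26.07429311]
```

View pics/z2.png

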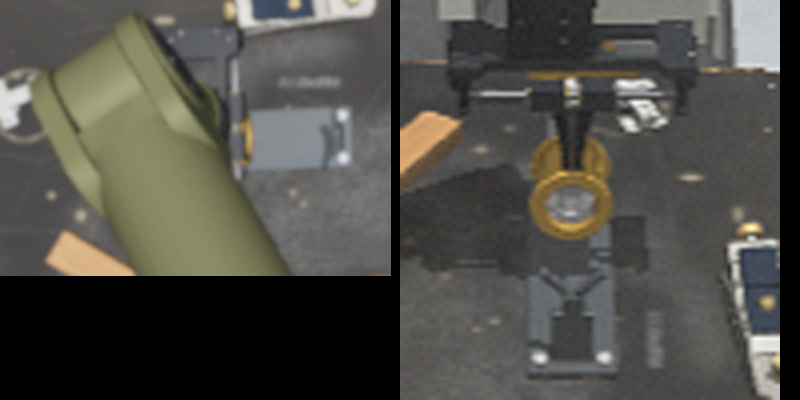

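```bash
python3 -c "
from h import *
import pickle
e=pickle.load(open('d0.pkl','rb'))['side']
for z in(.19,.2,.21,.22):print(z,proj(e,[[.5068,.197,z],[.5928,.202,z]]).round(1).tolist())
for z in(.0785,.09,.1,.111,.12):print(z,proj(e,[[.5529,.2028,z],[.5529,.18,z],[.5529,.236,z]]).round(1).tolist())
print(ctrl.get_state())
"
```

```text
0.19 [[233.2, 130.4], [261.1, 130.4]]
0.2 [[233.2, 127.6], [261.2, 127.6]]
0.21 [[233.1, 124.8], [261.2, 124.8]]
0.22 [[233.1, 121.9], [261.3, 122.0]]
0.0785 [[247.9, 159.4], [247.6, 163.5], [248.4, 153.7]]
0.09 [[248.0, 156.5], [247.6, 160.6], [248.4, 150.8]]
0.1 [[248.0, 153.9], [247.7, 158.0], [248.4, 148.2]]
0.111 [[248.0, 151.1], [247.7, 155.1], [248.5, 145.4]]
0.12 [[248.0, 148.7], [247.7, 152.8], [248.5, 143.1]]
{'time': 6.3, 'joint_positions': array([ 0.26076445,  0.37054729, -0.792361  ,  1.72797943,  0.28856864,
        1.15648694, -0.5599212 ]), 'qd': array([-0.00142486, -0.00041091,  0.00137736,  0.00023649, -0.00033432,
        0.0004161 , -0.00024796]), 'joint_torque': array([-4.94496971e-01, -2.78456908e+01, -5.11898205e+00, -1.92326778e+01,
        1.23739704e-01, -1.94392629e+00,  1.21611723e-03]), 'position': array([0.55289203, 0.20281962, 0.07851486]), 'tool_rot': array([2.15774026, 2.27700809, 0.00815513]), 'ft_force': array([-4.63488764, -2.56338991, 26.07429311]), 'torque': array([-0.60003431,  0.94847402, -0.01038632]), 'grip_force': 13.190361346205464, 'grip_width': 0.00409480104706537}
```

```bash
python3 -c "
from h import *
import pickle
D=pickle.load(open('d0.pkl','rb'));T=D['top']
for z in(.2,.25,.3,.35):print(z,onz(T,(184.3,178),z).round(3),onz(T,(184.3,230),z).round(3))
print(ctrl.get_state()['time'])
"
python3 - <<'E'
import cv2
e=cv2.imread('pics/t1.png'); s=cv2.imread('pics/s1.png')
import numpy as np
W=np.zeros((600,800,3),np.uint8)
W[:600,:400]=cv2.resize(s[80:180,215:282],(400,600),interpolation=cv2.INTER_CUBIC)
W[:400,400:]=cv2.resize(e[165:245,150:230],(400,400),interpolation=cv2.INTER_CUBIC)
cv2.imwrite('pics/z3.png',W)
E
```

```text
0.2 [0.612 0.193 0.2  ] [0.496 0.189 0.2  ]
0.25 [0.605 0.183 0.25 ] [0.495 0.179 0.25 ]
0.3 [0.598 0.173 0.3  ] [0.495 0.17  0.3  ]
0.35 [0.591 0.163 0.35 ] [0.494 0.16  0.35 ]
6.3
```

View pics/z3.png

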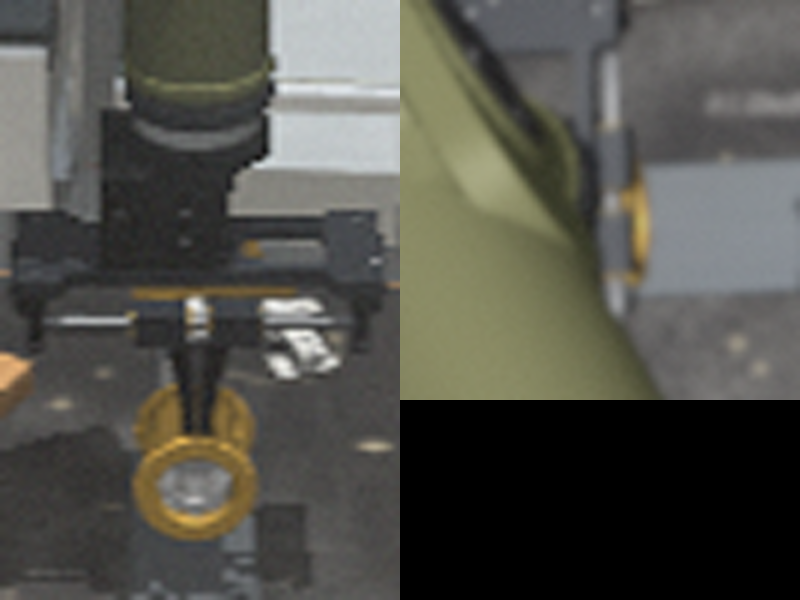

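The zoom shows the shut fingers standing on top of the barrel (crop (197,437)), though the reported TCP z is only 0.0785. So the true tool height is about 32 mm above the reported one. I'll lift, open and go lower, watching the force.

jog_arm(moves=[0, 0, -0.05, 0, 0, 0, -1, 0, 0, -0.1, 0, 0, 0, 0, 0, 0, -0.15, 0, 0, 0, 1, 0, 0, -0.15, 0, 0, 0, 1, 0, 0, -0.15, 0, 0, 0, 1, 0, 0, -0.15, 0, 0, 0, 1, 0, 0, -0.15, 0, 0, 0, 1, 0, 0, -0.15, 0, 0, 0, 1])

```text
time: 7.3
position: [0.5498, 0.2014, 0.1174]
tool_rot: [-2.161, -2.28, 0.001]
ft_force: [-0.5, -0.0, 0.8]
grip_width: 0.723
grip_force: 0.0
```

```bash
python3 -c "
from h import *
plan([.550,.2015,.038])"
```

```text
t 7.30 pos [0.5498 0.2014 0.1174] shift [0.    0.001 0.265] turn [-0.     0.    -0.004] F [-0.5 -0.   0.8] grip 0.723 0.0
q [ 0.28  0.33 -0.81  1.69  0.25  1.23 -0.53] toolx [-0.054  0.999 -0.   ] tooly [ 0.999  0.054 -0.   ]
```

jog_arm(moves=[0, 0, 0, 0, 0, 0, 1, 0, 0, 0, 0, 0, 0, 1, 0, 0, 0, 0, 0, 0, 1, 0, 0, 0.04, 0, 0, 0, 1, 0, 0, 0.08, 0, 0, 0, 1, 0, 0, 0.12, 0, 0, 0, 1, 0, 0, 0.15, 0, 0, 0, 1, 0, 0, 0.15, 0, 0, 0, 1])

```text
time: 8.3
position: [0.5492, 0.2012, 0.0716]
tool_rot: [-2.16, -2.28, 0.003]
ft_force: [-0.7, 0.6, -1.2]
grip_width: 0.999
grip_force: 0.0
```

jog_arm(moves=[0, 0, 0.02, 0, 0, 0, 1, 0, 0, 0.04, 0, 0, 0, 1, 0, 0, 0.06, 0, 0, 0, 1, 0, 0, 0.08, 0, 0, 0, 1, 0, 0, 0.1, 0, 0, 0, 1, 0, 0, 0.115, 0, 0, 0, 1, 0, 0, 0.115, 0, 0, 0, -1, 0, 0, 0.115, 0, 0, 0, -1])

```text
time: 9.3
position: [0.5501, 0.2015, 0.0384]
tool_rot: [2.161, 2.28, 0.0]
ft_force: [-0.1, 0.1, -0.0]
grip_width: 0.851
grip_force: 0.0
```

jog_arm(moves=[0, 0, 0, 0, 0, 0, -1, 0, 0, 0, 0, 0, 0, -1, 0, 0, 0, 0, 0, 0, -1, 0, 0, 0, 0, 0, 0, -1, 0, 0, 0, 0, 0, 0, -1, 0, 0, 0, 0, 0, 0, -1, 0, 0, 0, 0, 0, 0, -1, 0, 0, 0, 0, 0, 0, -1])

```text
time: 10.3
position: [0.5515, 0.2015, 0.0385]
tool_rot: [2.16, 2.279, 0.004]
ft_force: [5.5, -0.4, -3.0]
grip_width: 0.592
grip_force: 40.0
```

```bash
python3 -c "
from h import *
plan([.550,.2015,.038])"
```

```text
t 10.30 pos [0.5515 0.2015 0.0385] shift [ 0.    -0.005  0.002] turn [ 0.003 -0.001 -0.004] F [ 5.5 -0.4 -3. ] grip 0.592 40.0
q [ 0.24  0.41 -0.77  1.76  0.32  1.09 -0.58] toolx [-0.054  0.999  0.001] tooly [0.999 0.054 0.003]
```

Grip at 51.5 mm matches the barrel. Next I pull it back.

jog_arm(moves=[0.02, 0.004, 0, 0, 0, 0, -1, 0.045, 0.006, 0, 0, 0, 0, -1, 0.07, 0.006, 0, 0, 0, 0, -1, 0.095, 0.006, 0, 0, 0, 0, -1, 0.12, 0.006, 0, 0, 0, 0, -1, 0.145, 0.006, 0, 0, 0, 0, -1, 0.17, 0.006, 0, 0, 0, 0, -1, 0.17, 0.006, 0, 0, 0, 0, -1])

```text
time: 11.3
position: [0.5484, 0.2505, 0.0383]
tool_rot: [2.159, 2.279, -0.007]
ft_force: [-2.1, -9.2, 6.1]
grip_width: 0.591
grip_force: 40.0
```

```bash
python3 -c "
from h import *
plan([.550,.2015,.038])"
```

```text
t 11.30 pos [0.5484 0.2505 0.0383] shift [-0.163 -0.003  0.002] turn [-0.002  0.004 -0.004] F [-2.1 -9.2  6.1] grip 0.591 40.0
q [ 0.15  0.45 -0.77  1.72  0.35  1.12 -0.68] toolx [-0.054  0.999 -0.005] tooly [ 0.999  0.054 -0.002]
```

jog_arm(moves=[-0.005, 0, 0, 0, 0, 0, -1, -0.01, 0, 0, 0, 0, 0, -1, -0.015, 0, 0, 0, 0, 0, -1, -0.02, 0, 0, 0, 0, 0, -1, -0.02, 0, 0, 0, 0, 0, -1, -0.02, 0, 0, 0, 0, 0, -1, -0.02, 0, 0, 0, 0, 0, -1, -0.02, 0, 0, 0, 0, 0, -1])

```text
time: 12.3
position: [0.5487, 0.2458, 0.0384]
tool_rot: [2.16, 2.28, -0.004]
ft_force: [-2.0, -5.4, 5.4]
grip_width: 0.591
grip_force: 40.0
```

```bash
python3 -c "
from h import *
plan([.550,.2015,.038])"
```

```text
t 12.30 pos [0.5487 0.2458 0.0384] shift [-0.148 -0.004  0.001] turn [-0.001  0.002 -0.004] F [-2.  -5.4  5.4] grip 0.591 40.0
q [ 0.16  0.45 -0.77  1.72  0.35  1.11 -0.67] toolx [-0.054  0.999 -0.002] tooly [ 0.999  0.054 -0.001]
```

jog_arm(moves=[-0.01, 0, 0, 0, 0, 0, -1, -0.01, 0, 0, 0, 0, 0, 1, -0.01, 0, 0, 0, 0, 0, 1, -0.01, 0, 0, 0, 0, 0, 1, -0.01, 0, 0, 0, 0, 0, 1, -0.01, 0, 0, 0, 0, 0, 1, -0.01, 0, 0, 0, 0, 0, 1, -0.01, 0, 0, 0, 0, 0, 1])

```text
time: 13.3
position: [0.5495, 0.2434, 0.0382]
tool_rot: [2.161, 2.28, -0.0]
ft_force: [0.4, -0.3, 0.8]
grip_width: 1.0
grip_force: 0.0
```

```bash
python3 -c "
from h import *
plan([.550,.2015,.038])
d=shot('side','pics/s2.png')
hsv=cv2.cvtColor(d['pixels'],cv2.COLOR_RGB2HSV);m=cv2.inRange(hsv,(15,110,90),(30,255,255))
k,l,st,ce=cv2.connectedComponentsWithStats(m);print([(st[i].tolist(),ce[i].round(1).tolist()) for i in range(1,k) if 225<ce[i][0]<270 and st[i][4]>30])
"
```

```text
t 13.30 pos [0.5495 0.2434 0.0382] shift [-0.14  -0.006  0.001] turn [ 0.     0.    -0.004] F [ 0.4 -0.3  0.8] grip 1.0 0.0
q [ 0.17  0.45 -0.77  1.73  0.35  1.11 -0.66] toolx [-0.054  0.999 -0.   ] tooly [0.999 0.054 0.   ]
[([226, 132, 23, 2, 34], [235.9, 132.4]), ([238, 139, 19, 21, 230], [246.8, 145.9])]
```

Sleeve stays back at the 0.2 s check (its lower edge moved from row 170 to row 160). Going for the nozzle.

jog_arm(moves=[0, 0, -0.1, 0, 0, 0, 1, 0, 0, -0.22, 0, 0, 0, 1, 0, 0, -0.33, 0, 0, 0, 1, -0.12, -0.02, -0.36, 0, 0, 0, 1, -0.28, -0.05, -0.36, 0, 0, 0, 1, -0.45, -0.08, -0.36, 0, 0, 0, 1, -0.63, -0.11, -0.36, 0, 0, 0, 1, -0.82, -0.14, -0.36, 0, 0, 0, 1])

```text
time: 14.35
position: [0.5205, -0.0059, 0.1465]
tool_rot: [2.159, 2.281, 0.0]
ft_force: [1.3, -0.2, 0.5]
grip_width: 0.998
grip_force: 0.0
```

```bash
python3 -c "
from h import *
plan([.475,-.233,.09],np.array([.14,-1,0])/np.hypot(.14,1))"
```

```text
t 14.35 pos [ 0.5205 -0.0059  0.1465] shift [-0.747 -0.193  0.189] turn [ 0.001  0.001 -0.081] F [ 1.3 -0.2  0.5] grip 0.998 0.0
q [ 0.64  0.12 -0.72  1.81  0.09  1.24 -0.05] toolx [-0.055  0.999 -0.001] tooly [0.999 0.055 0.001]
```

jog_arm(moves=[-0.14, -0.04, 0.03, 0, 0, -0.02, 1, -0.28, -0.07, 0.06, 0, 0, -0.04, 1, -0.42, -0.11, 0.1, 0, 0, -0.06, 1, -0.55, -0.14, 0.13, 0, 0, -0.08, 1, -0.66, -0.17, 0.16, 0, 0, -0.081, 1, -0.73, -0.19, 0.19, 0, 0, -0.081, 1, -0.747, -0.193, 0.19, 0, 0, -0.081, 1, -0.747, -0.193, 0.19, 0, 0, -0.081, 1])

```text
time: 15.35
position: [0.4757, -0.2303, 0.0895]
tool_rot: [2.061, 2.371, 0.001]
ft_force: [0.3, -0.8, 0.7]
grip_width: 0.997
grip_force: 0.0
```

```bash
python3 -c "
from h import *
plan([.475,-.233,-.026],np.array([.14,-1,0])/np.hypot(.14,1))
d=shot('side','pics/s3.png');e=shot('top','pics/t3.png')
W=np.zeros((480,800,3),np.uint8);W[:480,:400]=cv2.resize(d['pixels'][200:320,160:260],(400,480));W[:400,400:]=cv2.resize(e['pixels'][190:290,310:410],(400,400));cv2.imwrite('pics/z4.png',W[:,:,::-1])"
```

```text
t 15.35 pos [ 0.4757 -0.2303  0.0895] shift [-0.009 -0.004  0.385] turn [ 0.001 -0.     0.001] F [ 0.3 -0.8  0.7] grip 0.997 0.0
q [ 0.9   0.18 -0.55  1.86  0.1   1.13  0.46] toolx [-0.139  0.99   0.   ] tooly [0.99  0.139 0.001]
```

View pics/z4.png

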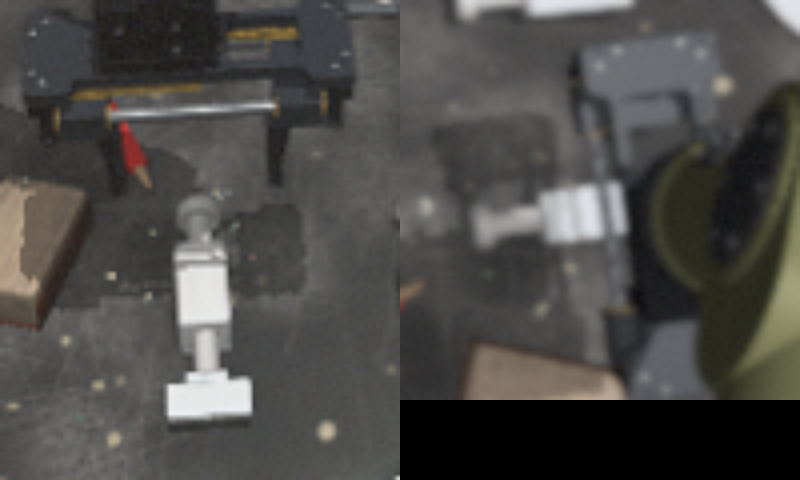

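The side view shows the fingers straddling the grip (fingers at crop columns 115 and 277, nozzle at 203). Descending.

jog_arm(moves=[-0.009, -0.004, 0.06, 0, 0, 0, 1, -0.009, -0.004, 0.13, 0, 0, 0, 1, -0.009, -0.004, 0.2, 0, 0, 0, 1, -0.009, -0.004, 0.26, 0, 0, 0, 1, -0.009, -0.004, 0.31, 0, 0, 0, 1, -0.009, -0.004, 0.35, 0, 0, 0, 1, -0.009, -0.004, 0.38, 0, 0, 0, 1, -0.009, -0.004, 0.385, 0, 0, 0, 1])

```text
time: 16.45
position: [0.474, -0.2341, -0.0267]
tool_rot: [-2.062, -2.37, 0.0]
ft_force: [-0.3, -0.8, -0.3]
grip_width: 0.998
grip_force: 0.0
```

jog_arm(moves=[0, 0, 0, 0, 0, 0, -1, 0, 0, 0, 0, 0, 0, -1, 0, 0, 0, 0, 0, 0, -1, 0, 0, 0, 0, 0, 0, -1, 0, 0, 0, 0, 0, 0, -1, 0, 0, 0, 0, 0, 0, -1, 0, 0, 0, 0, 0, 0, -1, 0, 0, 0, 0, 0, 0, -1], newtons=25)

```text
time: 17.45
position: [0.4744, -0.2342, -0.0262]
tool_rot: [2.062, 2.37, 0.0]
ft_force: [1.0, -0.8, -1.0]
grip_width: 0.384
grip_force: 25.0
```

```bash
python3 -c "
from h import *
plan([.5556,.134,.09],np.array([.06,-1,0])/np.hypot(.06,1))"
```

```text
t 17.45 pos [ 0.4744 -0.2342 -0.0262] shift [ 1.178  0.438 -0.387] turn [0.    0.    0.075] F [ 1.  -0.8 -1. ] grip 0.384 25.0
q [ 0.86  0.33 -0.51  1.96  0.2   0.91  0.39] toolx [-0.138  0.99  -0.   ] tooly [0.99  0.138 0.   ]
```

Gripped (33.4 mm). Lifting and carrying.

jog_arm(moves=[0, 0, -0.08, 0, 0, 0, -1, 0, 0, -0.2, 0, 0, 0, -1, 0.05, 0.02, -0.32, 0, 0, 0.01, -1, 0.17, 0.06, -0.4, 0, 0, 0.02, -1, 0.32, 0.12, -0.43, 0, 0, 0.03, -1, 0.47, 0.18, -0.43, 0, 0, 0.05, -1, 0.62, 0.23, -0.43, 0, 0, 0.06, -1, 0.77, 0.29, -0.43, 0, 0, 0.075, -1])

```text
time: 18.45
position: [0.5277, 0.0077, 0.1021]
tool_rot: [-2.154, -2.286, 0.002]
ft_force: [0.3, 0.8, -1.9]
grip_width: 0.385
grip_force: 25.0
```

```bash
python3 -c "
from h import *
plan([.5556,.134,.104],np.array([.06,-1,0])/np.hypot(.06,1))"
```

```text
t 18.45 pos [0.5277 0.0077 0.1021] shift [ 0.415  0.118 -0.007] turn [-0.001  0.001 -0.001] F [ 0.3  0.8 -1.9] grip 0.385 25.0
q [ 0.59  0.19 -0.72  1.84  0.14  1.16 -0.11] toolx [-0.059  0.998 -0.001] tooly [ 0.998  0.059 -0.001]
```

jog_arm(moves=[0.1, 0.03, 0, 0, 0, 0, -1, 0.2, 0.06, 0, 0, 0, 0, -1, 0.29, 0.08, 0, 0, 0, 0, -1, 0.36, 0.1, 0, 0, 0, 0, -1, 0.4, 0.113, 0, 0, 0, 0, -1, 0.413, 0.118, 0, 0, 0, 0, -1, 0.413, 0.118, 0, 0, 0, 0, -1, 0.413, 0.118, 0, 0, 0, 0, -1])

```text
time: 19.45
position: [0.5563, 0.1311, 0.1026]
tool_rot: [2.155, 2.285, -0.001]
ft_force: [-0.8, 0.1, -2.3]
grip_width: 0.39
grip_force: 25.0
```

```bash
python3 -c "
from h import *
plan([.5556,.134,.042],np.array([.06,-1,0])/np.hypot(.06,1))
d=shot('side','pics/s4.png');e=shot('top','pics/t4.png')
W=np.zeros((560,800,3),np.uint8);W[:560,:350]=cv2.resize(d['pixels'][95:215,210:285],(350,560),interpolation=2);W[:400,350:800]=cv2.resize(e['pixels'][170:250,160:250],(450,400),interpolation=2);cv2.imwrite('pics/z5.png',W[:,:,::-1])"
```

```text
t 19.45 pos [0.5563 0.1311 0.1026] shift [ 0.01  -0.002  0.202] turn [-0.     0.001 -0.001] F [-0.8  0.1 -2.3] grip 0.39 25.0
q [ 0.38  0.3  -0.77  1.74  0.23  1.19 -0.39] toolx [-0.059  0.998 -0.001] tooly [ 0.998  0.059 -0.   ]
```

View pics/z5.png

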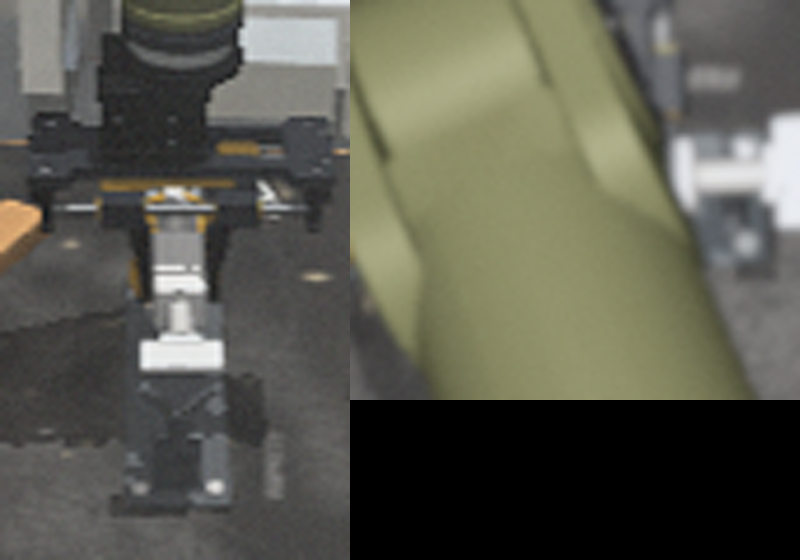

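```bash
python3 -c "
from h import *
import pickle
D=pickle.load(open('d0.pkl','rb'));T,S=D['top'],D['side']
n=lambda x,y:(160+(x-350)/5-.4,170+y/5-.4)
# true axis z = reported+.0325+... pick: axis .017 at rep -.0262 -> now +.1288
z=.017+.1288
print('grip front',onz(T,n(692,170),z+.017).round(4),'tip rear',onz(T,n(770,170),z+.004).round(4),'axis x',[onz(T,n(*p),z).round(4)[0] for p in((730,162),(730,193))])
c=lambda x,y:(115+x/4-.375,185+y/4-.375)
print('fork arms',[onz(T,c(*p),.095).round(4)[:2] for p in((458,82),(478,80),(490,85),(458,122),(478,125),(490,120))])
t=cv2.resize(T['pixels'][190:230,220:250],None,fx=10,fy=10,interpolation=2)
h=pickle.load
W=np.zeros((400,800,3),np.uint8);W[:,:300]=t
s=cv2.resize(S['pixels'][160:208,230:270],(400,400),interpolation=2);W[:,350:750]=s
cv2.imwrite('pics/z6.png',W[:,:,::-1])"
```

```text
grip front [0.5591 0.0965 0.1628] tip rear [0.5606 0.061  0.1498] axis x [np.float64(0.5645), np.float64(0.5498)]
fork arms [array([0.5607, 0.0996]), array([0.5621, 0.0873]), array([0.5591, 0.0798]), array([0.5359, 0.0991]), array([0.5343, 0.0867]), array([0.5375, 0.0793])]
```

View pics/z6.png

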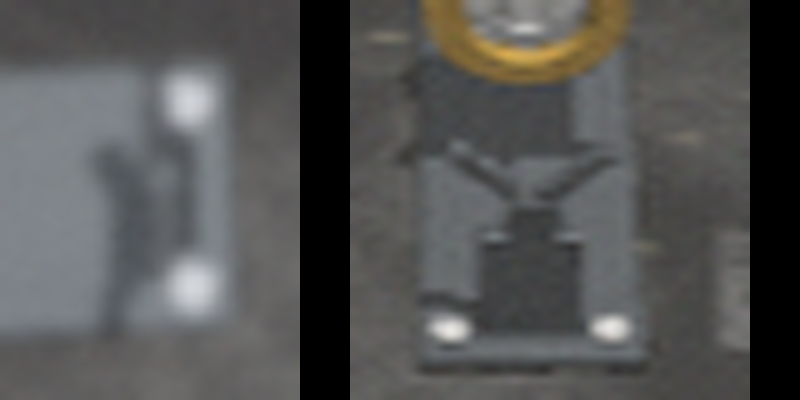

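```bash
python3 -c "
from h import *
import pickle
D=pickle.load(open('d0.pkl','rb'));T,S=D['top'],D['side']
s=lambda x,y:(230+(x-350)/10-.45,160+y/8.333-.44)
for nm,p,z in(('armL',(452,146),.095),('armR',(612,157),.095),('screwL',(450,328),.009),('screwR',(610,328),.009),('frontL',(420,365),.004),('frontR',(645,365),.004)): print(nm,onz(S,s(*p),z).round(4))
q=(220+(510-400)/4-.375,120)
for r,z in((296,.118),(400,.052)):pass
m=cv2.inRange(cv2.cvtColor(S['pixels'],cv2.COLOR_RGB2HSV),(12,90,70),(32,255,255))
ys=np.flatnonzero(m[:,247][135:180])+135; print(ys.min(),ys.max())
print('rear top',onz(S,(247,ys.min()-.5),.118),'front bottom',onz(S,(247,ys.max()+.5),.052))
"
```

```text
armL [0.5333 0.0851 0.095 ]
armR [0.5818 0.0811 0.095 ]
screwL [0.5323 0.0852 0.009 ]
screwR [0.5825 0.0879 0.009 ]
frontL [0.5239 0.0691 0.004 ]
frontR [0.5939 0.0728 0.004 ]
144 169
rear top [0.54812013 0.23614179 0.118     ] front bottom [0.55094764 0.18370585 0.052     ]
```

Nozzle grip front measured by camera at y=0.0965, matching the tool's 0.0961; the seat is estimated at y≈0.207. Lowering.

jog_arm(moves=[0.01, -0.002, 0.03, 0, 0, 0, -1, 0.01, -0.002, 0.06, 0, 0, 0, -1, 0.01, -0.002, 0.09, 0, 0, 0, -1, 0.01, -0.002, 0.11, 0, 0, 0, -1, 0.01, -0.002, 0.13, 0, 0, 0, -1, 0.01, -0.002, 0.14, 0, 0, 0, -1, 0.01, -0.002, 0.15, 0, 0, 0, -1, 0.01, -0.002, 0.15, 0, 0, 0, -1])

```text
time: 20.55
position: [0.5555, 0.1353, 0.0576]
tool_rot: [-2.154, -2.287, 0.0]
ft_force: [-0.3, 0.4, -2.7]
grip_width: 0.391
grip_force: 25.0
```

```bash
python3 -c "
from h import *
plan([.5556,.134,.042],np.array([.06,-1,0])/np.hypot(.06,1))"
```

```text
t 20.55 pos [0.5555 0.1353 0.0576] shift [-0.004  0.     0.052] turn [-0.  0.  0.] F [-0.3  0.4 -2.7] grip 0.391 25.0
q [ 0.36  0.35 -0.76  1.78  0.27  1.11 -0.43] toolx [-0.06   0.998 -0.   ] tooly [ 0.998  0.06  -0.   ]
```

jog_arm(moves=[-0.004, 0, 0.006, 0, 0, 0, -1, -0.004, 0, 0.012, 0, 0, 0, -1, -0.004, 0, 0.018, 0, 0, 0, -1, -0.004, 0, 0.024, 0, 0, 0, -1, -0.004, 0, 0.03, 0, 0, 0, -1, -0.004, 0, 0.035, 0, 0, 0, -1, -0.004, 0, 0.04, 0, 0, 0, -1, -0.004, 0, 0.04, 0, 0, 0, -1])

```text
time: 21.55
position: [0.5555, 0.1341, 0.0456]
tool_rot: [-2.153, -2.287, 0.0]
ft_force: [-0.4, -0.1, -3.3]
grip_width: 0.395
grip_force: 25.0
```

```bash
python3 -c "
from h import *
plan([.5556,.134,.042],np.array([.06,-1,0])/np.hypot(.06,1))"
```

```text
t 21.55 pos [0.5555 0.1341 0.0456] shift [-0.     0.     0.012] turn [-0.  0.  0.] F [-0.4 -0.1 -3.3] grip 0.395 25.0
q [ 0.35  0.37 -0.75  1.8   0.28  1.09 -0.44] toolx [-0.06   0.998 -0.   ] tooly [ 0.998  0.06  -0.   ]
```

jog_arm(moves=[0, 0, 0.003, 0, 0, 0, -1, 0, 0, 0.006, 0, 0, 0, -1, 0, 0, 0.009, 0, 0, 0, -1, 0, 0, 0.012, 0, 0, 0, -1, 0, 0, 0.014, 0, 0, 0, -1, 0, 0, 0.014, 0, 0, 0, -1, 0, 0, 0.014, 0, 0, 0, -1, 0, 0, 0.014, 0, 0, 0, -1])

```text
time: 22.55
position: [0.5556, 0.1342, 0.0415]
tool_rot: [2.154, 2.287, -0.0]
ft_force: [-0.2, -1.4, -2.7]
grip_width: 0.388
grip_force: 25.0
```

```bash
python3 -c "
from h import *
plan([.5556,.134,.042],np.array([.06,-1,0])/np.hypot(.06,1))"
```

```text
t 22.55 pos [0.5556 0.1342 0.0415] shift [-0.001  0.    -0.002] turn [-0.  0.  0.] F [-0.2 -1.4 -2.7] grip 0.388 25.0
q [ 0.35  0.37 -0.75  1.8   0.28  1.08 -0.44] toolx [-0.06   0.998 -0.   ] tooly [ 0.998  0.06  -0.   ]
```

jog_arm(moves=[0, 0, 0.002, 0, 0, 0, -1, 0, 0, 0.004, 0, 0, 0, -1, 0, 0, 0.004, 0, 0, 0, 1, 0, 0, 0.004, 0, 0, 0, 1, 0, 0, 0.004, 0, 0, 0, 1, 0, 0, 0.004, 0, 0, 0, 1, 0, 0, 0.004, 0, 0, 0, 1, 0, 0, 0.004, 0, 0, 0, 1])

```text
time: 23.55
position: [0.5556, 0.1341, 0.0403]
tool_rot: [2.154, 2.287, -0.0]
ft_force: [0.1, -0.0, 0.4]
grip_width: 0.96
grip_force: 0.0
```

jog_arm(moves=[0, 0, -0.04, 0, 0, 0, 1, 0, 0, -0.1, 0, 0, 0, 1, 0, 0, -0.18, 0, 0, 0, 1, 0, 0, -0.28, 0, 0, 0, 1, 0, 0, -0.38, 0, 0, 0, 1, 0, 0, -0.48, 0, 0, 0, 1, 0.12, 0, -0.5, 0, 0, 0, -1, 0.26, 0, -0.5, 0, 0, 0, -1])

```text
time: 24.55
position: [0.5522, 0.2122, 0.1931]
tool_rot: [2.155, 2.282, 0.004]
ft_force: [0.2, 1.0, -0.2]
grip_width: 0.85
grip_force: 0.0
```

```bash
python3 -c "
from h import *
plan([.5434,.336,.15],np.array([.06,-1,0])/np.hypot(.06,1))
d=shot('side','pics/s5.png');e=shot('top','pics/t5.png')
W=np.zeros((560,800,3),np.uint8);W[:560,:350]=cv2.resize(d['pixels'][95:215,210:285],(350,560),interpolation=2);W[:400,350:800]=cv2.resize(e['pixels'][170:250,160:250],(450,400),interpolation=2);cv2.imwrite('pics/z7.png',W[:,:,::-1])"
```

```text
t 24.55 pos [0.5522 0.2122 0.1931] shift [ 0.414 -0.006  0.144] turn [ 0.004  0.    -0.003] F [ 0.2  1.  -0.2] grip 0.85 0.0
q [ 0.28  0.29 -0.83  1.58  0.22  1.37 -0.52] toolx [-0.057  0.998 -0.   ] tooly [0.998 0.057 0.004]
```

View pics/z7.png

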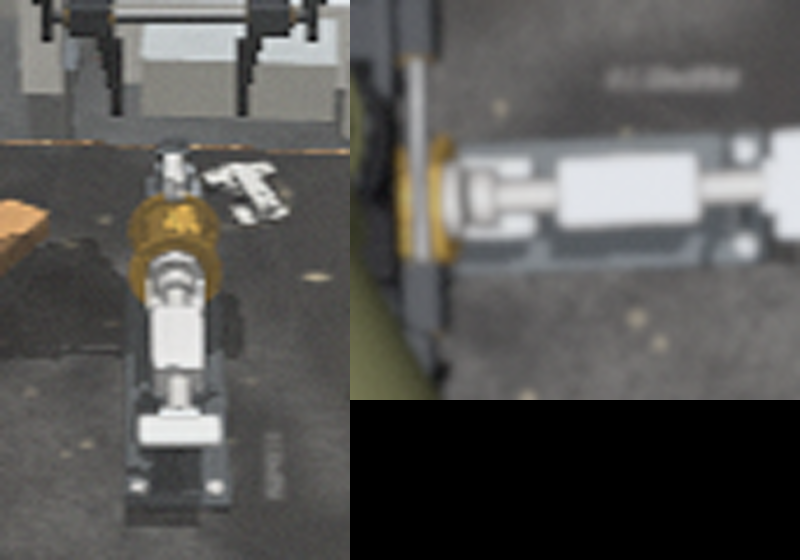

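The view shows the collar in the pocket (crop (480,195)), the tube in the fork rest and the sleeve back. Now the catch pad, with fingers shut.

jog_arm(moves=[0.08, 0, 0, 0, 0, 0, -1, 0.17, -0.002, 0, 0, 0, 0, -1, 0.26, -0.004, 0.02, 0, 0, 0, -1, 0.33, -0.005, 0.05, 0, 0, 0, -1, 0.38, -0.006, 0.09, 0, 0, 0, -1, 0.41, -0.006, 0.13, 0, 0, 0, -1, 0.412, -0.006, 0.14, 0, 0, 0, -1, 0.412, -0.006, 0.14, 0, 0, 0, -1])

```text
time: 25.65
position: [0.542, 0.3343, 0.148]
tool_rot: [2.154, 2.286, -0.001]
ft_force: [-0.9, 0.2, 0.7]
grip_width: 0.008
grip_force: 0.0
```

```bash
python3 -c "
from h import *
plan([.5434,.336,.098],np.array([.06,-1,0])/np.hypot(.06,1))"
```

```text
t 25.65 pos [0.542  0.3343 0.148 ] shift [0.006 0.005 0.167] turn [-0.     0.001 -0.001] F [-0.9  0.2  0.7] grip 0.008 0.0
q [ 0.04  0.43 -0.83  1.52  0.33  1.33 -0.76] toolx [-0.059  0.998 -0.001] tooly [ 0.998  0.059 -0.   ]
```

jog_arm(moves=[0.006, 0.005, 0.04, 0, 0, 0, -1, 0.006, 0.005, 0.08, 0, 0, 0, -1, 0.006, 0.005, 0.12, 0, 0, 0, -1, 0.006, 0.005, 0.15, 0, 0, 0, -1, 0.006, 0.005, 0.165, 0, 0, 0, -1, 0.006, 0.005, 0.175, 0, 0, 0, -1, 0.006, 0.005, 0.18, 0, 0, 0, -1, 0.006, 0.005, 0.18, 0, 0, 0, -1])

```text
time: 26.65
position: [0.5433, 0.3374, 0.0947]
tool_rot: [2.153, 2.287, 0.001]
ft_force: [0.2, -0.3, 1.0]
grip_width: 0.003
grip_force: 0.2
```

```bash
python3 -c "
from h import *
plan([.5434,.336,.088],np.array([.06,-1,0])/np.hypot(.06,1))"
```

```text
t 26.65 pos [0.5433 0.3374 0.0947] shift [-0.005 -0.     0.022] turn [ 0.001 -0.     0.   ] F [ 0.2 -0.3  1. ] grip 0.003 0.2
q [ 0.02  0.48 -0.81  1.58  0.36  1.24 -0.79] toolx [-0.06   0.998  0.   ] tooly [0.998 0.06  0.001]
```

jog_arm(moves=[0, 0, 0.005, 0, 0, 0, -1, 0, 0, 0.01, 0, 0, 0, -1, 0, 0, 0.015, 0, 0, 0, -1, 0, 0, 0.02, 0, 0, 0, -1, 0, 0, 0.024, 0, 0, 0, -1, 0, 0, 0.028, 0, 0, 0, -1, 0, 0, 0.028, 0, 0, 0, -1, 0, 0, 0.028, 0, 0, 0, -1])

```text
time: 27.65
position: [0.5434, 0.3398, 0.0879]
tool_rot: [-2.152, -2.288, -0.007]
ft_force: [-2.0, 3.1, 7.1]
grip_width: 0.008
grip_force: 4.1
```

```bash
cat > chk.py <<'E'
from h import *
plan([.5434,.336,.088],np.array([.06,-1,0])/np.hypot(.06,1))
d=shot('side','pics/s6.png')
m=cv2.inRange(cv2.cvtColor(d['pixels'],cv2.COLOR_RGB2HSV),(15,110,90),(30,255,255))
k,l,st,ce=cv2.connectedComponentsWithStats(m);print([(st[i].tolist(),ce[i].round(1).tolist()) for i in range(1,k) if 225<ce[i][0]<270 and st[i][4]>20])
E
python3 chk.py
```

```text
t 27.65 pos [0.5434 0.3398 0.0879] shift [-0.013 -0.001 -0.   ] turn [ 0.002 -0.003  0.001] F [-2.   3.1  7.1] grip 0.008 4.1
q [ 0.02  0.49 -0.81  1.58  0.37  1.23 -0.8 ] toolx [-0.061  0.998  0.004] tooly [0.998 0.061 0.003]
[([237, 144, 21, 24, 288], [247.2, 152.8])]
```

The sleeve has sprung forward (rows 144–168). Lifting away.

jog_arm(moves=[0, 0, -0.02, 0, 0, 0, -1, 0, 0, -0.06, 0, 0, 0, -1, 0, 0, -0.12, 0, 0, 0, -1, 0, 0, -0.2, 0, 0, 0, -1, 0, 0, -0.28, 0, 0, 0, -1, 0, 0, -0.35, 0, 0, 0, -1, 0, 0, -0.38, 0, 0, 0, -1, 0, 0, -0.38, 0, 0, 0, -1])

```text
time: 28.7
position: [0.5433, 0.3373, 0.2004]
tool_rot: [2.153, 2.287, 0.001]
ft_force: [0.2, 0.1, 0.1]
grip_width: 0.007
grip_force: 0.0
```

```bash
python3 chk.py
python3 - <<'E'
from h import *
import pickle
S=pickle.load(open('d0.pkl','rb'))['side']['pixels'];d=cv2.imread('pics/s6.png')[:,:,::-1]
f=lambda im:cv2.inRange(cv2.cvtColor(np.ascontiguousarray(im),cv2.COLOR_RGB2HSV),(12,90,70),(32,255,255))[135:175,225:270]>0
a,b=f(S),f(d)
for c in range(12,34,2): 
    g=lambda m:(np.flatnonzero(m[:,c])[[0,-1]]+135).tolist() if m[:,c].any() else None
    print(c+225,g(a),g(b))
E
```

```text
t 28.70 pos [0.5433 0.3373 0.2004] shift [-0.004 -0.     0.375] turn [ 0.001 -0.     0.   ] F [0.2 0.1 0.1] grip 0.007 0.0
q [ 0.04  0.41 -0.84  1.44  0.31  1.42 -0.75] toolx [-0.06   0.998  0.   ] tooly [0.998 0.06  0.001]
[([238, 144, 20, 24, 284], [247.2, 152.7])]
237 [151, 161] [151, 161]
239 [147, 166] [146, 166]
241 [145, 167] [145, 167]
243 [144, 168] [144, 157]
245 [144, 169] [144, 156]
247 [144, 169] [144, 155]
249 [144, 169] [144, 156]
251 [144, 168] [144, 156]
253 [145, 168] [145, 158]
255 [147, 166] [146, 166]
257 [152, 163] [150, 162]
```

The sleeve's outline matches its initial fully forward one, and the arm is clear. Handing in.

```bash
python3 -c "
from bench import ctrl
print(ctrl.close_job())"
```

```text
the job is handed in; nothing more can be done
None
```

The flat-tipped nozzle is seated in the coupler with the sleeve sprung forward over its collar, and I handed the job in at about 29 s. The hand-in gave no verdict; the last camera check showed the sleeve's outline where it was at the start, but only to about 3 mm per pixel and partly hidden by the nozzle. I did not check the catch angle directly.

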